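# Load the battery dock: press-and-slide cover, tip the pack in, close

## Robot

A 6-joint arm with a two-finger parallel gripper is mounted at the origin on a cart in front of the work surface, level with it; the furniture and walls round the work are solid. World frame = base frame: x ahead of the robot, y to its left, z up, the work surface at z = 0. Lengths are in m, angles in degrees, forces in N, time in s.
With the tool pointing down it reaches from about 0.325 to 0.85 m from the base axis. Payload 15.5 kg.
Tool frame: the origin (TCP) lies midway between the tips of the shut fingers; the grasp point (between the pads) lies 19 mm behind it; z points along the fingers, y is the line along which they close (so a half turn about z gives the same grasp; the last joint's range is limited). The gripper opens to 91 mm and grips with 3 to 60 N. Pads are 32 mm wide; open, the fingers measure 118 mm over their backs; the gripper's body (76 mm by 178 mm) begins 60 mm behind the grasp point.
Start: joints at [71.419, 28.281, 77.091, -0, 74.628, -5.472], TCP at [0.142, 0.609, 0.214] pointing down, gripper open.
Joint ranges: [-166.48, 166.48], [-47.26, 123.95], [12.59, 153.08], [-70.14, 250.14], [6.76, 159.57], [-176.63, 176.63]. Speed limits (degrees/s): [108.29, 108.29, 147.25, 172.46, 172.46, 172.46].

## Interface

Orientations are given as a 3x3 rotation matrix whose columns are the frame's x, y, z axes.
In Python, from bench import ctrl gives the robot as it stands. The module is installed in compiled form; this text tells all that it offers. Calls block until the motion is done:
- ctrl.goto(position, orientation): joint-space move of the TCP to a pose.
- ctrl.move_l(position, vel=0.15, ori=None, contact_N=None): straight line of the TCP; ori=None keeps the orientation; vel is the mean speed in m/s. With contact_N (N) it stops when the force on the tool has changed by that much, and returns True; else False.
- ctrl.movej(angles): joint-space move.
- ctrl.command_gripper(opening): opening from 0.0 (shut) to 1.0 (fully open); the grip force is fixed at half the most; returns when the fingers have stopped.
- ctrl.sleep(seconds).
- ctrl.ik(position, orientation): joint angles nearest the present ones, or None.
- ctrl.read_camera(name): name is "side" or "top"; returns the picture (400x640x3 uint8, blue, green, red); there is no depth.
- ctrl.camera_params(name): a dict with "fx", "fy", "cx", "cy" (pixels), "D" ([k1, k2, p1, p2, k3] as OpenCV has them; the pictures are not rectified), "pose" (4x4, takes a point from camera to world coordinates). Camera axes: x right, y up, looking along -z (the intrinsics and any distortion apply to the point x, -y, -z); pixel columns grow to the right and rows downward; lengths in m; the calibration is good to about 2 mm. A picture is of the moment at which its call begins. camera_params takes no time and is no camera call.
A pose or a line that the arm cannot do raises ctrl.MotionError and nothing moves.
- ctrl.sign_off(): hands the job in; it is judged then, once.
Readings, each from a call of its own:
- ctrl.current_t(): time.
- ctrl.current_q(): joint angles.
- ctrl.current_dq(): joint speeds.
- ctrl.current_effort(): joint torques, N m.
- ctrl.current_tool_pos(): TCP position.
- ctrl.current_eef_rot(): TCP orientation.
- ctrl.current_contact_force(): force on the tool from outside, world axes, zero at the start.
- ctrl.current_wrist_torque(): the same for the moment, N m.
- ctrl.current_grip_width(): opening from 0.0 (shut) to 1.0 (fully open).
- ctrl.current_grasp_force(): force on a finger pad.
Only numpy, scipy, OpenCV 4.12 (cv2) and the standard library are available. Lean on these libraries where they do the work, as an engineer would, in place of code of your own. Each camera call takes 0.05 s, during which the arm holds its last target. There are 200 camera calls.

## Task

Load the battery pack into the bench dock. Press the dock cover's release tab down and, with it pressed, slide the cover fully open away from the pack; then tip the standing pack over the step, without picking it up, so that it lies flat on the bay floor with its terminal face down, and slide the cover fully shut again until the tab springs up. Leave the other things on the bench where they are.

Things in the scene. Friction and masses are not known exactly. Their poses are not given: they have to be found in the camera images.
- dock: Grey battery dock, 272 (x) x 110 (y) x 56 (z) mm, fixed to the bench. Origin: centre of its underside; z up; x along the cover's slide, +x is the opening direction. Along x (mm): loading ledge -136 to -86, bay -86 to 20, rear deck 20 to 136. Side walls at |y| = 42 to 55 along bay and deck, up to z = 56, with lips that leave 82 mm clear. Shut cover: z = 44.5 to 49, over the bay.
- step (a point): Middle of the edge between ledge and bay: x = -86, y = 0, z = 22 mm in the dock's frame. The ledge is level (top z = 22), 50 mm long, open at its outer end, free between y = -46 and 46 (6 mm high curbs outside that); the bay floor is 16 mm lower, with no wall between.
- bay (a point): Middle of the bay floor: x = -33, y = 0, z = 6 mm in the dock's frame. The bay is 106 (x) x 84 (y) mm; 38 mm high under the cover.
- cover (a joint): Aluminium sliding cover, 112 x 96 x 4.5 mm: distance slid along the dock's +x, in m; 0 = fully shut, 0.106 = fully open against its stop (the bay is then clear from end to end). About 1 N of friction. While the tab is up, its ears stand in notches of the rail lips and block the cover after 2 mm.
- tab (a joint): Release tab on the cover: distance pressed down, in m; 0 = up, 0.007 = fully down. Spring: 3 N to start, 6.5 N at the bottom. It must be down more than 0.004 for the cover to leave the shut position; once the cover has moved some mm the lips hold it down at 0.004 by themselves. With the cover fully shut and the tab let go, it springs up to 0 and latches.
- tab_pad (a point): Middle of the top of the tab's black thumb pad (shut, tab up: x = -6, y = 0, z = 62 mm in the dock's frame); moves with tab and cover. The pad is 54 (x) x 60 (y) mm; an 8 mm high, 6 mm thick ridge stands across each x end, leaving 42 mm between them, in which closed fingertips can press down and push tab and cover either way along x.
- pack: Loose dark battery pack, 32 (x) x 60 (y) x 90 (z) mm, 0.18 to 0.35 kg, standing on end on the ledge. Origin: centre of its lower end; z up its length. Its +x face, towards the bay, is the terminal face (four brass contacts) and must finish down; it starts 4 to 14 mm behind the step. If the pack tips and rests with its lower end still on the ledge, pushing on along +x drops it in.
- pack_center (a point): Centre of the battery pack (45 mm along its z from its origin). At z = 67 mm in the dock's frame while it stands, 22 mm when it lies flat in the bay.
- calipers: Bystander: digital calipers lying on the bench before the dock, 205 x 52 x 12 mm; origin under its centre.
- hinged_box_a: Bystander: small box with a hinged lid, 51 x 66 x 26 mm, behind the dock at the ledge end; origin under its centre.
- hinged_box_b: Bystander: small box with a hinged lid, 51 x 66 x 26 mm, behind the dock at the deck end; origin under its centre.
- key_board: Bystander: circuit board with four round keys, 37 x 98 x 18 mm, behind the dock's middle; origin under its centre.
- driver: Bystander: thin screwdriver, 164 x 14 x 14 mm, lying across beyond the ledge end of the dock; origin under its centre.
- tape: Bystander: roll of tape lying flat, 61 mm across, 18 mm high, beyond the deck end of the dock; origin under its centre.
Not all that is in view belongs to the job. Of the things shaped like the pack, the black one is meant.

How it is judged (in metres and radians):
On the way, in this order (a step that is already met when the one before it is completed fails the run):
1. the cover has been slid fully open (at least 100 of its 106 mm) (value of joint cover above 0.1 m), for 0.1 s.
2. the pack lies flat on the bay floor, terminal face down (angle between pack's own x axis and vertical above 2.95 rad and z of pack_center in the frame of dock below 0.027 m and horizontal distance between pack_center and bay below 0.02 m), for 0.2 s.
At the end, for the whole second after the job is handed in: The pack lies at rest flat on the bay floor (within 11 degrees, its centre within 20 mm of the bay's middle and under 27 mm high), terminal face down; the cover is shut (within 3 mm) over it and the tab is up (within 1.5 mm) (all of step 2 and value of joint cover below 0.003 m and value of joint tab below 0.0015 m and linear speed of pack below 0.02 m/s); the robot touches nothing.
It fails at once if the pack is picked up (its centre rises more than 33 mm above where it stood) (z of pack_center in the frame of dock above 0.1 m).
It fails at once if a bystander is pushed more than 30 mm (distance of any of calipers, hinged_box_a, hinged_box_b, key_board, driver, tape from where it was at the start of the episode above 0.03 m).
It also fails if it takes over 51 s, if anything falls off the work surface, if the arm or the gripper's body presses on something with over 40 N, if the wrist force passes 120 N, or if a joint passes its speed limit or range.

## Working session

There is one attempt and no reset: what is moved stays moved. The work goes in short steps, each a Python script; the robot and the scene stay as the last script left them, time stands still between calls to the robot, and variables do not carry over. Pictures are saved under pics/ and viewed, at most 10 in all, crops included, and the job is handed in when it is done.

```bash
mkdir -p pics; python3 - <<'E'
from bench import ctrl
import cv2
for n in("top","side"):
    cv2.imwrite(f"pics/{n}0.png",ctrl.read_camera(n)); p=ctrl.camera_params(n); print(n,p)
print(ctrl.current_t(),ctrl.current_eef_rot())
E
```

```text
top {'fx': 403.42448683281054, 'fy': 403.42448683281054, 'cx': 310.6929238108, 'cy': 198.27860672881292, 'D': array([-0.02070112,  0.        ,  0.        ,  0.        ,  0.        ]), 'pose': array([[ 0.02220076,  0.99618824, -0.08435706,  0.41295707],
       [-0.99937354,  0.01978702, -0.02934268,  0.25100437],
       [-0.02756166,  0.08495565,  0.99600346,  0.9155631 ],
       [ 0.        ,  0.        ,  0.        ,  1.        ]])}
side {'fx': 453.41927452454894, 'fy': 453.41927452454894, 'cx': 323.5245966757179, 'cy': 199.88089415353988, 'D': array([-0.02075942,  0.        ,  0.        ,  0.        ,  0.        ]), 'pose': array([[ 0.9501843 ,  0.15254528, -0.27180828,  0.12144739],
       [-0.31105378,  0.51971799, -0.79570017, -0.74397503],
       [ 0.01988335,  0.8406088 ,  0.54127766,  0.77151622],
       [ 0.        ,  0.        ,  0.        ,  1.        ]])}
0.1 [[-9.73937044e-01  2.26818212e-01 -3.65055050e-04]
 [ 2.26818472e-01  9.73936517e-01 -1.02082938e-03]
 [ 1.23997748e-04 -1.07702478e-03 -9.99999412e-01]]
```

View pics/top0.png

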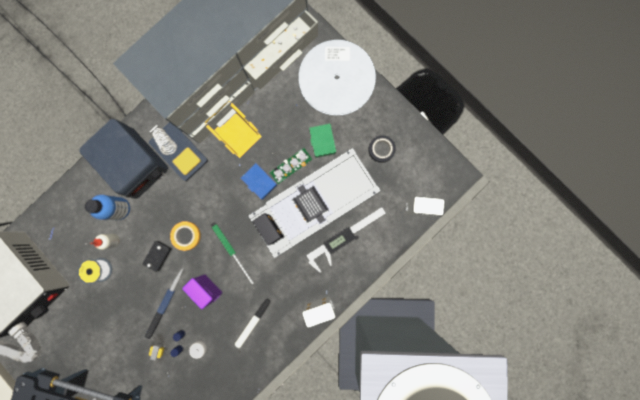

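View pics/side0.png

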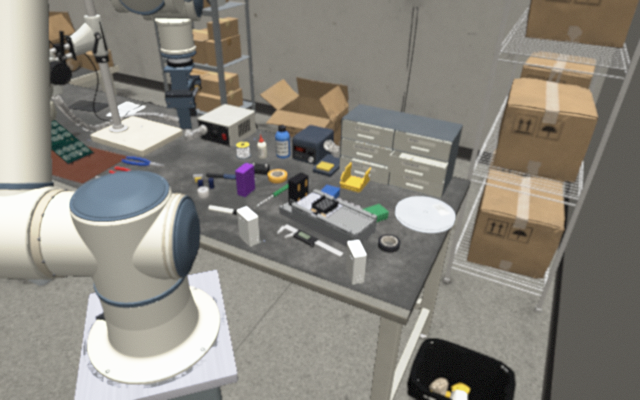

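The top view shows four pack-shaped things: black at (268,229), purple at (202,291), white at (318,314) and white at (428,206). The black one stands on the ledge of the grey dock, which runs from (262,230) to (368,172), and the tab pad is at (310,203). I'll choose the black one and check it with close crops.

```bash
python3 - <<'E'
import cv2
a=cv2.imread("pics/top0.png")[140:265,235:395];cv2.imwrite("pics/topc.png",cv2.resize(a,None,fx=5,fy=4.8 and 5*0.96,interpolation=cv2.INTER_CUBIC) if 0 else cv2.resize(a,(768,600),interpolation=cv2.INTER_CUBIC))
b=cv2.imread("pics/side0.png")[165:250,270:390];cv2.imwrite("pics/sidec.png",cv2.resize(b,(720,510),interpolation=cv2.INTER_CUBIC))
E
```

```text
(no output)
```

View pics/topc.png

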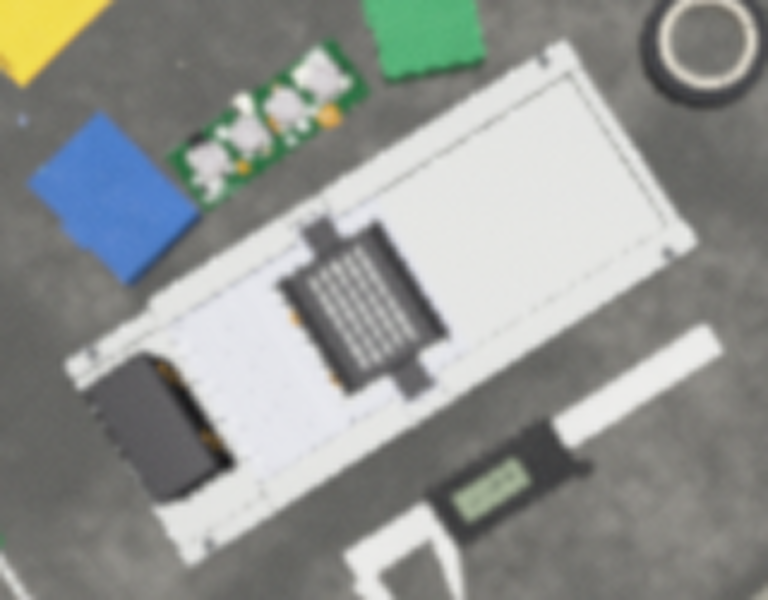

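View pics/sidec.png

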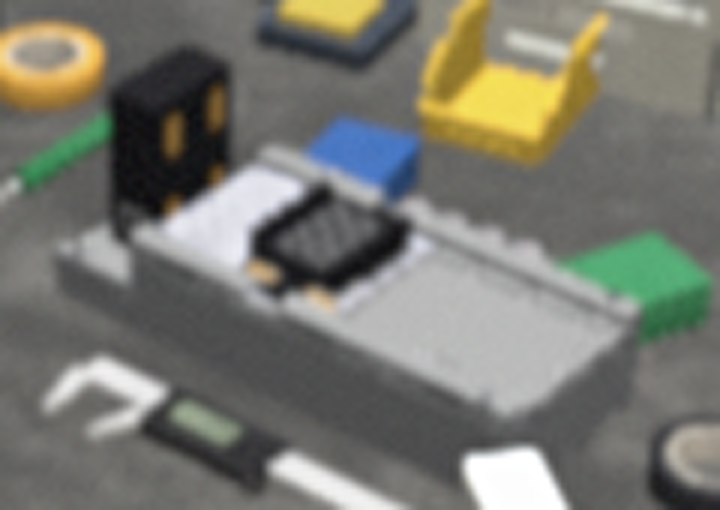

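The crops confirm the choice. The black pack stands on the ledge with its brass contacts facing the bay (top crop about (190,420)). The pad is at crop (365,308), and the dock corners are at (565,42), (693,240), (70,362) and (188,562).

```bash
cat > h.py <<'E'
import numpy as np, cv2
from bench import ctrl
def ray(cam,uv):
    p=ctrl.camera_params(cam);K=np.array([[p['fx'],0,p['cx']],[0,p['fy'],p['cy']],[0,0,1]])
    n=cv2.undistortPoints(np.array(uv,float).reshape(-1,1,2),K,p['D']).reshape(-1,2)
    return p['pose'][:3,3],np.c_[n[:,0],-n[:,1],-np.ones(len(n))]@p['pose'][:3,:3].T
def at_z(cam,uv,z):
    o,d=ray(cam,uv); return o+d*((np.asarray(z)-o[2])/d[:,2])[:,None]
E
python3 - <<'E'
from h import *
from scipy.optimize import least_squares
f=lambda a:np.array(a)/4.8+[234.6,139.6]
g=lambda a:np.array(a)/6+[269.6,164.6]
ob=np.array([[136,55,56],[136,-55,56],[-136,55,28],[-136,-55,28]])/1e3
W=at_z("top",f([[565,42],[693,240],[70,362],[188,562]]),ob[:,2])
T=lambda v,P:np.c_[np.cos(v[2])*P[:,0]-np.sin(v[2])*P[:,1]+v[0],np.sin(v[2])*P[:,0]+np.cos(v[2])*P[:,1]+v[1]]
r=least_squares(lambda v:(T(v,ob)-W[:,:2]).ravel(),[.45,.2,-1]);v=r.x
print(W.round(4),v,np.degrees(v[2]),r.fun.round(4))
def todock(X):
    c,s=np.cos(v[2]),np.sin(v[2]);d=X[:,:2]-v[:2];return np.c_[c*d[:,0]+s*d[:,1],-s*d[:,0]+c*d[:,1]]*1e3
print("pad",todock(at_z("top",f([[282,285],[378,222],[448,335],[350,393]]),[.07]*4)).round(1))
print("pack",todock(at_z("top",f([[85,388],[150,352],[233,465],[165,502]]),[.112]*4)).round(1))
# side view check: deck far corner (635,318) z56 y+ ; near (500,415); pack top
print("side deck",todock(at_z("side",g([[635,318],[502,418]]),[.056]*2)).round(1))
print("side pack top",todock(at_z("side",g([[112,95],[185,48],[230,68],[155,108]]),[.112]*4)).round(1))
np.save("dock.npy",v)
E
```

```text
[[0.5956 0.1889 0.056 ]
 [0.5072 0.131  0.056 ]
 [0.4483 0.4124 0.028 ]
 [0.3583 0.3551 0.028 ]] [ 0.47734621  0.27186048 -0.98761002] -56.585886135448945 [ 0.0025 -0.0003 -0.0009 -0.0029  0.0001  0.0033 -0.0017 -0.    ]
pad [[-31.1  26.5]
 [ 19.3  27.6]
 [ 18.7 -30.9]
 [-31.  -29.5]]
pack [[-122.7   29.3]
 [ -91.9   27.6]
 [ -87.2  -30.7]
 [-119.2  -28.6]]
side deck [[137.5  44.5]
 [134.5 -57.1]]
side pack top [[-116.4  -30.8]
 [-119.9   26.5]
 [ -90.2   25.7]
 [ -92.7  -26.6]]
```

```bash
cat >> h.py <<'E'
v=np.load("dock.npy"); c,s=np.cos(v[2]),np.sin(v[2])
R=np.array([[s,-c,0],[-c,-s,0],[0,0,-1.]])   # tool y = -dock x, tool z down
assert abs(np.linalg.det(R)-1)<1e-9
def P(x,y,z): x,y=x/1e3,y/1e3; return [v[0]+c*x-s*y,v[1]+s*x+c*y,z/1e3]
def here():
    t=np.array(ctrl.current_tool_pos()); d=t[:2]-v[:2]
    return np.r_[c*d[0]+s*d[1],-s*d[0]+c*d[1],t[2]].round(4)*1e3
def st(m): print(m,"t",round(ctrl.current_t(),2),here(),np.round(ctrl.current_contact_force(),1))
E
python3 - <<'E'
from h import *
ctrl.command_gripper(0.0)
ctrl.goto(P(-6,0,160),R); st("above")
ctrl.move_l(P(-6,0,75),vel=.12); st("near")
print(ctrl.move_l(P(-6,0,50),vel=.02,contact_N=2.5)); st("contact")
z=here()[2]
if 57<z<66:
    ctrl.move_l(P(-6,0,z-5.5),vel=.03); st("pressed")
    print(ctrl.move_l(P(15,0,z-5.5),vel=.05,contact_N=15)); st("slid a bit")
cv2.imwrite("pics/a.png",ctrl.read_camera("side"))
E
```

```text
above t 3.19 [ -6.6   0.2 160.1] [ 0.3 -0.2  1.4]
near t 4.05 [-6.   0.4 75.5] [ 0.4 -0.  -0.6]
True
contact t 4.82 [-6.  -0.  60.3] [0.9 0.2 3.7]
pressed t 5.16 [-5.9  0.1 55.2] [-1.2 -1.1 11.2]
False
slid a bit t 5.72 [15.3  0.1 55.2] [-0.5 -1.6 11.1]
```

```bash
python3 - <<'E'
from h import *
x,y,z=here()
print(ctrl.move_l(P(125,0,z+1),vel=.08,contact_N=15)); st("open")
cv2.imwrite("pics/b.png",cv2.resize(ctrl.read_camera("side")[150:270,250:410],(768,576)))
E
```

```text
True
open t 6.9 [112.   -0.2  55.9] [-5.1 14.1  6.5]
```

View pics/b.png

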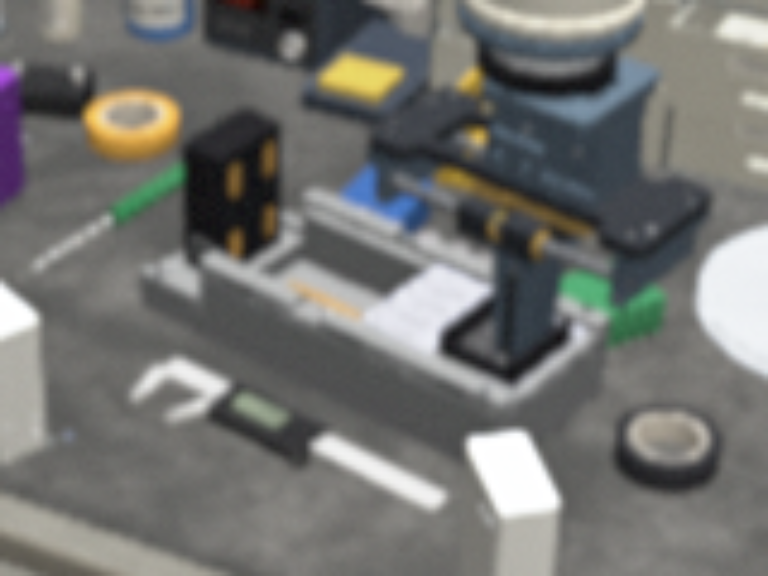

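The cover is fully open against its stop with its pad at crop (510,330), the bay is clear, and the pack still stands at (232,190). Next I tip the pack.

```bash
python3 - <<'E'
from h import *
ctrl.move_l(P(108,0,56),vel=.1)
ctrl.move_l(P(108,0,170),vel=.25)
ctrl.goto(P(-160,0,170),R)
ctrl.move_l(P(-160,0,97),vel=.2); st("behind")
print(ctrl.move_l(P(-126,0,97),vel=.06,contact_N=1.2)); st("touch")
print(ctrl.move_l(P(-93,0,97),vel=.05,contact_N=15)); st("pushed")
ctrl.sleep(.3)
cv2.imwrite("pics/c.png",cv2.resize(ctrl.read_camera("side")[150:270,250:410],(768,576)))
E
```

```text
behind t 9.37 [-159.2    0.4   97.4] [-0.   0.3  0.6]
True
touch t 9.59 [-157.3    0.7   98. ] [-0.  -0.1 -0.4]
False
pushed t 11.03 [-93.2  -0.   97. ] [-0.2  0.6  0.4]
```

View pics/c.png

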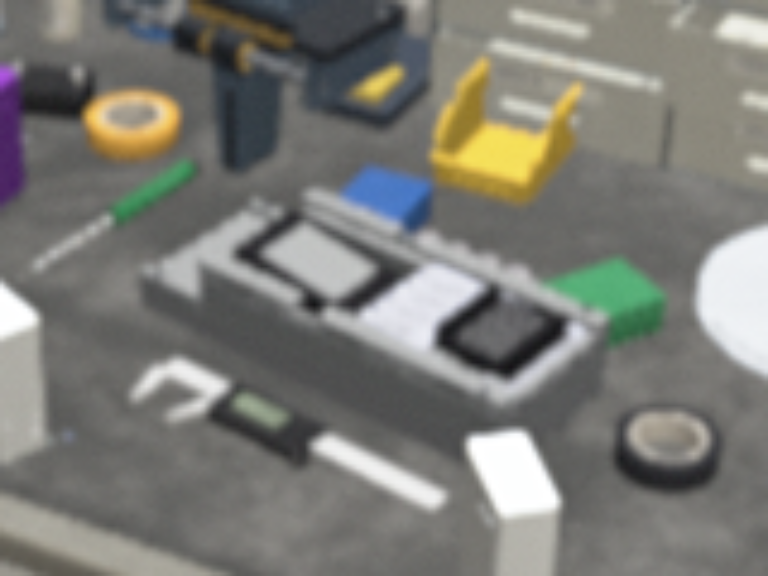

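The pack has fallen over, label up, at crop (320,265). It may still rest on the ledge, so I'll push its lower end once to be sure, then look from the top.

```bash
python3 - <<'E'
from h import *
ctrl.move_l(P(-135,0,97),vel=.2)
ctrl.move_l(P(-135,0,34),vel=.15)
print(ctrl.move_l(P(-97,0,32),vel=.06,contact_N=8)); st("push")
ctrl.move_l(P(-115,0,34),vel=.15)
ctrl.move_l(P(-115,0,170),vel=.25)
ctrl.goto(P(103,0,130),R); st("over")
for n,(a,b) in {"side":(150,250),"top":(140,235)}.items():
    im=ctrl.read_camera(n); cv2.imwrite(f"pics/{n}1.png",im)
a=cv2.imread("pics/top1.png")[170:265,235:345];b=cv2.imread("pics/side1.png")[165:235,270:350]
cv2.imwrite("pics/d.png",np.hstack([cv2.resize(a,(440,380),interpolation=2),cv2.resize(b,(350,380),interpolation=2)]))
E
```

```text
False
push t 13.09 [-97.   0.  32.] [ 0.2 -1.3 -0.1]
over t 14.94 [ 1.020e+02 -1.000e-01  1.297e+02] [-0.5 -0.1 -0.7]
```

View pics/d.png

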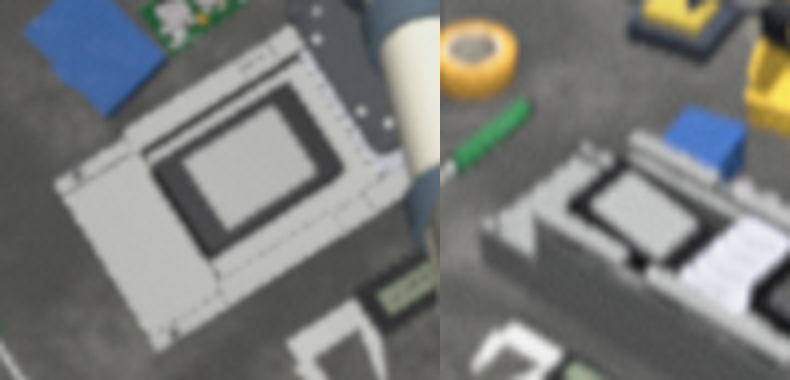

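The top crop shows the pack inside the bay with its upper-face corners at (150,168), (285,82), (345,165) and (212,258). I'll check these against a flat 90 x 60 mm face at z = 38, then close the cover if they fit.

```bash
python3 - <<'E'
from h import *
W=at_z("top",np.array([[150,168],[285,82],[345,165],[212,258]])/4+[234.6,169.6],[.038]*4)[:,:2]-v[:2]
D=np.c_[c*W[:,0]+s*W[:,1],-s*W[:,0]+c*W[:,1]]*1e3;m=D.mean(0);print(D.round(1),m)
if abs(m[0]+33)<13 and abs(m[1])<13 and np.ptp(D[:,0])<98:
    ctrl.move_l(P(102,0,75),vel=.15)
    print(ctrl.move_l(P(102,0,52),vel=.02,contact_N=2.5)); st("contact")
    z=here()[2]
    if 53<z<62:
        ctrl.move_l(P(102,0,z-.5),vel=.02)
        print(ctrl.move_l(P(-10,0,z-.5),vel=.07,contact_N=14)); st("far")
        if here()[0]<0:
            print(ctrl.move_l(P(-22,0,z-.5),vel=.03,contact_N=14)); st("shut")
E
```

```text
[[-85.5  31.3]
 [  1.9  31.9]
 [  5.4 -24. ]
 [-82.6 -28.3]] [-40.22323362   2.74473258]
True
contact t 16.39 [ 1.02e+02 -1.00e-01  5.71e+01] [-0.2  0.7  5.2]
True
far t 17.67 [30.   0.4 56.9] [ 1.4 -4.4  5.5]
```

```bash
python3 - <<'E'
from h import *
st("")
a=ctrl.read_camera("side")[155:245,260:370];b=ctrl.read_camera("top")[165:265,235:345]
cv2.imwrite("pics/e.png",np.hstack([cv2.resize(a,(440,380),interpolation=2),cv2.resize(b,(350,380),interpolation=2)]))
E
```

```text
t 17.67 [30.   0.4 56.9] [ 1.4 -4.4  5.5]
```

View pics/e.png

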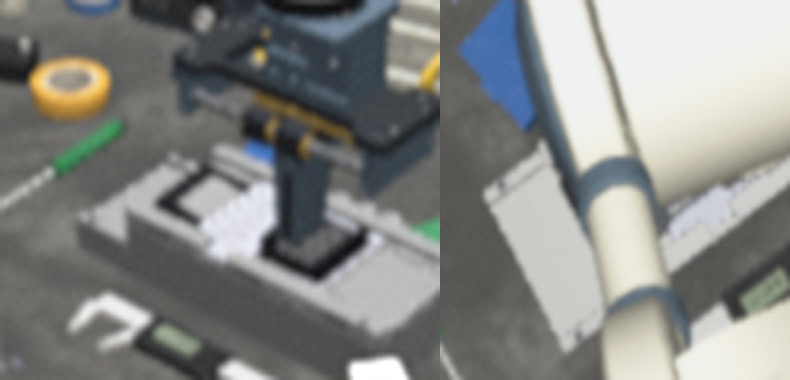

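The cover is stopped partway by a pack that is still slightly tilted. Its ledge end measures wider, so it sits higher. The opening stop showed the fingers are only about 18 mm thick, so my push ended about 5 mm short. I'll reopen the cover and push further.

```bash
python3 - <<'E'
from h import *
x,y,z=here()
print(ctrl.move_l(P(125,0,z),vel=.1,contact_N=14)); st("open")
ctrl.move_l(P(109,0,z),vel=.1)
ctrl.move_l(P(109,0,170),vel=.25)
ctrl.goto(P(-130,0,130),R)
ctrl.move_l(P(-130,0,36),vel=.15)
print(ctrl.move_l(P(-97,0,36),vel=.08)); st("pre")
print(ctrl.move_l(P(-87,0,35),vel=.03,contact_N=15)); st("push")
ctrl.move_l(P(-115,0,40),vel=.15)
ctrl.move_l(P(-115,0,150),vel=.25)
ctrl.goto(P(103,0,130),R); st("over")
a=ctrl.read_camera("top");cv2.imwrite("pics/top2.png",a);a=a[170:265,235:345];b=ctrl.read_camera("side")[165:235,270:350]
cv2.imwrite("pics/f.png",np.hstack([cv2.resize(a,(440,380),interpolation=2),cv2.resize(b,(350,380),interpolation=2)]))
E
```

```text
True
open t 18.56 [112.1  -0.   56.7] [-5.3 17.   5.1]
False
pre t 21.7 [-96.6   0.   36.1] [-0.8 -0.6 -0.4]
False
push t 22.18 [-86.9  -0.   35. ] [ 0.7  0.6 -0.3]
over t 24.0 [102.   -0.2 129.5] [-0.4  0.5  0.6]
```

View pics/f.png

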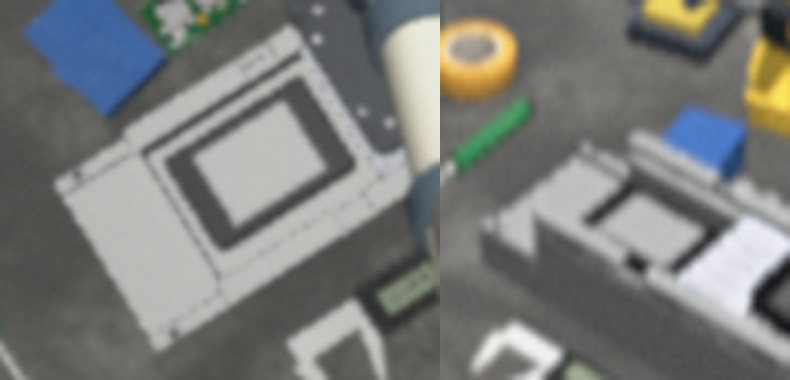

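The pack has now dropped in. Its face corners are at (165,162), (303,77), (357,165) and (226,250), with bay floor showing on the ledge side. I'll close the cover.

```bash
python3 - <<'E'
from h import *
W=at_z("top",np.array([[165,160],[303,77],[357,165],[226,250]])/4+[234.6,169.6],[.038]*4)[:,:2]-v[:2]
D=np.c_[c*W[:,0]+s*W[:,1],-s*W[:,0]+c*W[:,1]]*1e3;print(D.round(1),D.mean(0))
ctrl.move_l(P(102,0,75),vel=.15)
print(ctrl.move_l(P(102,0,52),vel=.02,contact_N=2.5)); st("contact")
z=here()[2]
if 53<z<62:
    ctrl.move_l(P(102,0,z-.5),vel=.02)
    print(ctrl.move_l(P(-10,0,z-.5),vel=.07,contact_N=14)); st("far")
    if here()[0]<0:
        print(ctrl.move_l(P(-24,0,z-.5),vel=.03,contact_N=14)); st("shut")
        x=here()[0]
        ctrl.move_l(P(x,0,z+4),vel=.03); st("lift4")   # ease up so the tab can follow
        ctrl.move_l(P(x+2,0,150),vel=.15)
        ctrl.move_l(P(x+2,0,190),vel=.2)
        ctrl.goto(P(120,0,190),R); st("clear")
        a=ctrl.read_camera("top")[165:265,235:345];b=ctrl.read_camera("side")[165:235,270:350]
        cv2.imwrite("pics/g.png",np.hstack([cv2.resize(a,(440,400),interpolation=2),cv2.resize(b,(350,400),interpolation=2)]))
E
```

```text
[[-76.3  30.7]
 [ 11.7  29. ]
 [ 10.9 -27.5]
 [-73.9 -28.6]] [-31.89865918   0.88123935]
True
contact t 25.45 [ 1.02e+02 -1.00e-01  5.71e+01] [0.8 0.2 5.9]
False
far t 27.45 [-9.8  0.3 56.8] [ 0.4 -1.2  5.7]
True
shut t 27.86 [-19.2   0.4  56.9] [  5.  -11.6   5.9]
lift4 t 28.16 [-18.6   0.3  61.3] [ 4.3 -5.5  3.2]
clear t 29.86 [120.3  -0.8 188.7] [-0.4  0.3  0.1]
```

View pics/g.png

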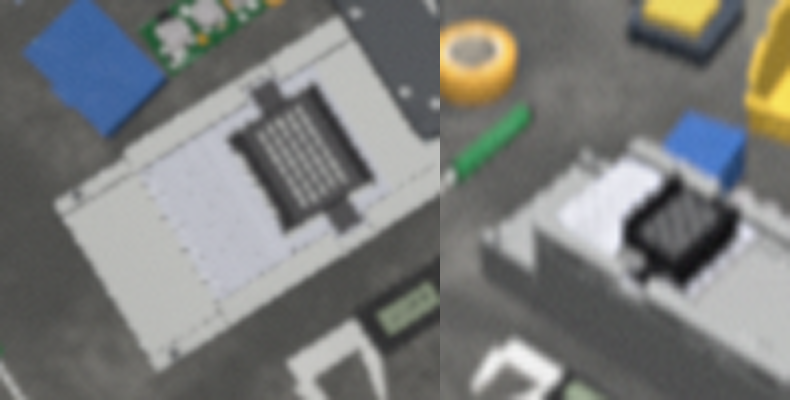

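The cover is shut and the ears stand up in the notches at (265,95) and (345,218), as at the start. The tab also pushed back with 3 N at a tip height of 61 mm, so it is up.

```bash
python3 -c "
from bench import ctrl
print(ctrl.sign_off())"
```

```text
the job is handed in; nothing more can be done
None
```

I handed the job in at about 30 s of the 51 s allowed. The last images and measurements show the pack flat in the bay, terminal face down, with the cover shut and the tab up; the sign-off returned no verdict.

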